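Sort the ratchet clamps: locked shut or open

TASK

Two black and orange ratchet clamps lie on the repair bench: put the one whose jaws are ratcheted shut into the red tray and the one standing open into the blue tray. Each should lie flat on the floor of its tray, with its pivot near the middle, and stay as it was found: the shut one shut, the open one open.

Things in the scene. Friction and masses are not known exactly. Their poses are not given: they have to be found in the camera images.
- shut_clamp_mid (a point): Flat-lying black and orange plastic clamp, arms 16 mm thick, 95 g. Point: centre of its black round pivot barrel (26 mm across, 26 mm tall, steel bolt on top), 13 mm up. Own x: mid-line; jaws reach 49 mm to +x, orange handles 83 mm to -x; z up. Grip the barrel from above, closing along y. Ratcheted shut: jaws together, handles close together (28 mm over both).
- open_clamp_mid (a point): Flat-lying black and orange plastic clamp, arms 16 mm thick, 95 g. Point: centre of its black round pivot barrel (26 mm across, 26 mm tall, steel bolt on top), 13 mm up. Own x: mid-line; jaws reach 49 mm to +x, orange handles 83 mm to -x; z up. Grip the barrel from above, closing along y. Stands open: an X from above, jaw tips 25 to 40 mm apart, handles 70 to 90 mm over both; x is within 0.06 rad of the X's mid-line.
- shut_clamp_hinge (a joint): Opening angle of the shut clamp in rad: 0 is fully shut, growing as it opens (to 0.9). Its ratchet holds it where it is, up to about 0.8 N m.
- open_clamp_hinge (a joint): Opening angle of the open clamp in rad: 0 is fully shut, 0.55 to 0.75 at the start. Its ratchet holds it where it is, up to about 0.8 N m; squeezing the handles or jaws harder than that would close it.
- red_tray: Low open red tray fixed to the bench, 220 mm (its x) by 150 mm (its y) outside, 30 mm high, walls and floor 5 mm thick. Origin: centre of its underside; z up. A clamp fits lengthwise along the tray's x, either way round, its barrel over the tray's middle.
- blue_tray: Low open blue tray fixed to the bench, 220 mm (its x) by 150 mm (its y) outside, 30 mm high, walls and floor 5 mm thick. Origin: centre of its underside; z up. A clamp fits lengthwise along the tray's x, either way round, its barrel over the tray's middle.
There are look-alikes about, which are no part of the job. Leave any pink or yellow look-alike of the part that bears shut_clamp_mid alone. What is shaped like the part that bears open_clamp_mid but pink is not meant.

How it is judged (in metres and radians):
At the end, for the whole second after the job is handed in: Shut clamp in the red tray, open clamp in the blue: each flat (within 0.15 rad) on the tray's floor, barrel within 60 mm along and 50 mm across of the tray's centre, its point 10 to 24 mm above the tray's underside; hinges: shut one below 0.15 rad, open one above 0.4 rad (x of shut_clamp_mid in the frame of red_tray between -0.06 and 0.06 m and y of shut_clamp_mid in the frame of red_tray between -0.05 and 0.05 m and z of shut_clamp_mid in the frame of red_tray between 0.01 and 0.024 m and angle between each of shut_clamp_mid, open_clamp_mid's own z axis and vertical below 0.15 rad and x of open_clamp_mid in the frame of blue_tray between -0.06 and 0.06 m and y of open_clamp_mid in the frame of blue_tray between -0.05 and 0.05 m and z of open_clamp_mid in the frame of blue_tray between 0.01 and 0.024 m and value of joint shut_clamp_hinge below 0.15 rad and value of joint open_clamp_hinge above 0.4 rad); the robot touches nothing.
It also fails if it takes over 58 s, if anything falls off the work surface, if the arm or the gripper's body presses on something with over 40 N, if the wrist force passes 120 N, or if a joint passes its speed limit or range.

ROBOT

A 6-joint arm with a two-finger parallel gripper is mounted at the origin on the work surface. World frame = base frame: x ahead of the robot, y to its left, z up, the work surface at z = 0. Lengths are in m, angles in degrees, forces in N, time in s.
With the tool pointing down it reaches from about 0.35 to 0.975 m from the base axis. Payload 7.1 kg.
Tool frame: the origin (TCP) lies midway between the tips of the shut fingers; the grasp point (between the pads) lies env.hold_point_z behind it (env.hold_point_z is the distance from the TCP to the grasp point, in m); z points along the fingers, y is the line along which they close (so a half turn about z gives the same grasp; the last joint's range is limited). The gripper opens to 88 mm and grips with 3 to 60 N. Pads are 20 mm wide; open, the fingers measure 115 mm over their backs; the gripper's body (75 mm by 178 mm) begins 61 mm behind the grasp point.
Start: joints at [-73.167, 24.242, 93.386, -0, 62.372, -1.089], TCP at [0.192, -0.595, 0.223] pointing down, gripper open.
Joint ranges: [-172.04, 172.04], [-51.8, 120.97], [4.93, 147.93], [-75.15, 255.16], [6.16, 154.13], [-145.62, 145.62]. Speed limits (degrees/s): [136.94, 136.94, 172.46, 180, 180, 180].

INTERFACE

Orientations are given as a 3x3 rotation matrix whose columns are the frame's x, y, z axes.
In Python, from plant import env gives the robot as it stands. The module is installed in compiled form; this text tells all that it offers.
- The arm moves only by the tool carry_out, never from a script. Its argument "plan" is a list of rows, each a list of 7 numbers: the shift along the tool's x, y, z in mm, then the turn, a rotation vector about the tool's x, y, z in degrees, then the finger opening in mm, from 0 to 87.8. In form: [[x, y, z, rx, ry, rz, jaw], ...]. A call has 1 to 12 rows; each row is the pose to reach, as a shift and turn from the pose commanded when the call began, along the tool's axes at that moment; what a row does not reach only later rows make up. A row lasts 1/8 s, in which the tool goes at most 62.5 mm and 10.7 degrees, less where a joint would pass 70% of its speed; a pose out of reach is approached as far as the arm can. A call with a gripper value outside its range is refused whole. The fingers move at their own pace and stop on an object; "squeeze" is the grip in N (left out, the last holds). Time passes only in rows, so rows that repeat a pose let the fingers close. It gives the time, the measured TCP pose, the force, the opening and the grip force at its end, in the units of the state.
- env.observe(): the state, without advancing time (a new reading comes with each control period).
- env.get_image(name): name is "scene" or "top" or "wrist"; returns the picture (480x640x3 uint8, blue, green, red); there is no depth.
- env.get_calibration(name): a dict with "fx", "fy", "cx", "cy" (pixels), "pose" (4x4, takes a point from camera to world coordinates); the wrist camera has in their place "mount" (4x4, takes a point from camera to tool coordinates, whose origin is the TCP and whose axes are the flange's). Camera axes: x right, y down, z forward; pixel columns grow to the right and rows downward; lengths in m; the calibration is good to about 2 mm. A picture is of the moment at which its call begins: read the wrist's pose just before it. get_calibration takes no time and is no camera call.
- env.close_job(): hands the job in; it is judged then, once.
Trained networks look in the newest picture that a camera, given by its name, has taken for a name from the list of things; names that differ only in an ending like _2 or _b are one class to them, and where a whole thing is asked for, a point or a joint stands for the part that bears it (a point fixed in the world has none). Each returns a list of dicts, best first, with "p" (0 to 1); they miss things now and then, are a little off and sometimes report something else, mostly with a low value. They report only what shows in the picture. A call takes as long as a camera call. They do not tell look-alikes from the thing itself.
- env.outline_of(camera, target): "pixels" (480x640 bool, what is visible of it) and "uv" ([column, row] in pixels, amid what is visible of it).
The state is a dict: "time": time; "joint_positions": joint angles; "joint_velocities": joint speeds; "joint_efforts": joint torques, N m; "position": TCP position; "tool_rot": TCP orientation; "ft_force": force on the tool from outside, world axes, zero at the start; "wrist_torque": the same for the moment, N m; "grip_width": opening from 0.0 (shut) to 1.0 (fully open); "gripper_force": force on a finger pad.
Only numpy, scipy, OpenCV 4.12 (cv2) and the standard library are available. Lean on these libraries where they do the work, as an engineer would, in place of code of your own. Each camera call takes 0.05 s, during which the arm holds its last target. There are 200 camera calls.

## Working session

There is one attempt and no reset: what is moved stays moved. The work goes in short steps, Python scripts to look and compute and a tool call to move; the robot and the scene stay as the last step left them, time stands still between calls to the robot, and variables do not carry over. Pictures are saved under pics/ and viewed, at most 10 in all, crops included, and the job is handed in when it is done.

Besides the shell and the picture viewer there is one more tool, called after "Request:" as name(argument=value, ...) on one line, values as JSON. carry_out: Moves the arm, as the interface text tells. Its arguments: {"type":"object","properties":{"plan":{"type":"array"},"squeeze":{"type":"number"}},"required":["plan"]}

```bash
mkdir -p pics; cat > h.py <<'E'
import numpy as np, cv2
from plant import env
def cam(name):
    c=env.get_calibration(name)
    if 'pose' in c: P=np.array(c['pose'])
    else:
        s=env.observe(); T=np.eye(4); T[:3,:3]=np.array(s['tool_rot']); T[:3,3]=s['position']; P=T@np.array(c['mount'])
    return c,P
def toworld(c,P,uv,z):
    d=P[:3,:3]@np.array([(uv[0]-c['cx'])/c['fx'],(uv[1]-c['cy'])/c['fy'],1.]); o=P[:3,3]
    return o+d*(z-o[2])/d[2]
E
python3 - <<'E'
from h import *
print(env.hold_point_z)
s=env.observe();print(s['time'],s['position'],s['tool_rot'])
for n in ['top','scene']:
    c,P=cam(n); im=env.get_image(n); cv2.imwrite(f'pics/{n}0.png',im)
    for t in ['shut_clamp_mid','open_clamp_mid','red_tray','blue_tray']:
        for r in env.outline_of(n,t):
            ys,xs=np.nonzero(r['pixels'])
            print(n,t,round(r['p'],2),np.round(r['uv']),len(xs),toworld(c,P,r['uv'],0.015).round(3))
E
```

```text
0.0187
0.0 [ 0.19217878 -0.59414684  0.22190459] [[ 9.51475674e-01  3.07723640e-01 -4.49559156e-04]
 [ 3.07723968e-01 -9.51474591e-01  1.43603743e-03]
 [ 1.41585511e-05 -1.50469481e-03 -9.99998868e-01]]
top shut_clamp_mid 0.8 [372. 240.] 539 [ 0.513 -0.149  0.015]
top shut_clamp_mid 0.75 [363. 168.] 608 [ 0.696 -0.13   0.015]
top shut_clamp_mid 0.59 [385. 313.] 543 [ 0.331 -0.181  0.015]
top open_clamp_mid 0.98 [258. 285.] 481 [0.4   0.135 0.015]
top open_clamp_mid 0.95 [270. 226.] 475 [0.549 0.108 0.015]
top red_tray 0.61 [154. 234.] 5430 [0.528 0.397 0.015]
top blue_tray 0.6 [472. 251.] 5518 [ 0.485 -0.402  0.015]
scene shut_clamp_mid 0.92 [241. 271.] 613 [ 0.689 -0.138  0.015]
scene shut_clamp_mid 0.71 [296. 192.] 386 [ 0.335 -0.174  0.015]
scene shut_clamp_mid 0.59 [274. 234.] 477 [ 0.533 -0.136  0.015]
scene open_clamp_mid 0.93 [361. 266.] 563 [0.56  0.114 0.015]
scene open_clamp_mid 0.73 [390. 231.] 538 [0.401 0.132 0.015]
scene red_tray 0.55 [484. 294.] 5398 [0.539 0.401 0.015]
scene blue_tray 0.68 [362. 269.] 202 [0.569 0.122 0.015]
scene blue_tray 0.63 [205. 203.] 3058 [ 0.484 -0.383  0.015]
```

```bash
python3 - <<'E'
import cv2
im=cv2.imread('pics/top0.png')
cv2.imwrite('pics/crop.png',cv2.resize(im[140:340,230:420],None,fx=3,fy=3,interpolation=cv2.INTER_CUBIC))
E
```

```text
(no output)
```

View pics/top0.png

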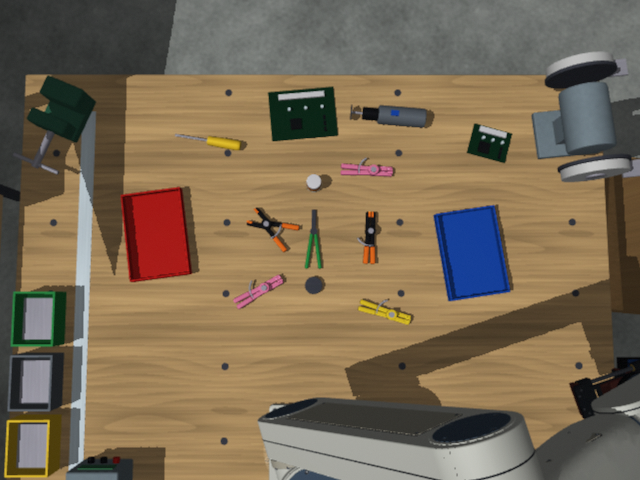

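View pics/crop.png

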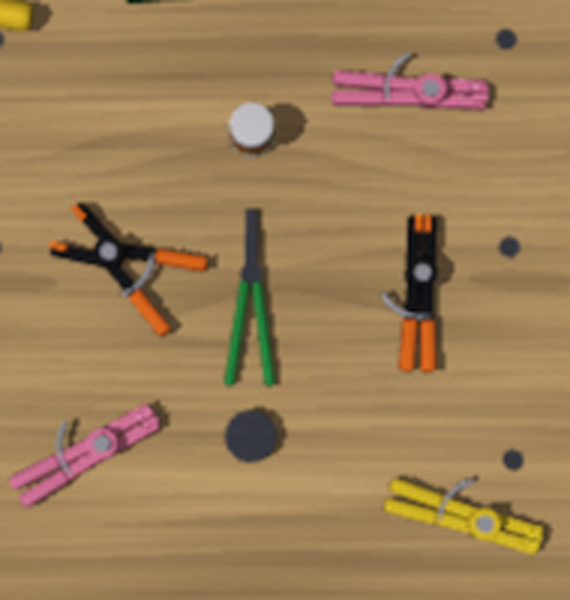

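Candidates in the top picture, shut type: pink (368,170), yellow (391,314), pink (264,288) and black/orange (371,230). The black/orange one has its jaws together and pointing up in the image, so it is the shut clamp. The open X at (266,224) is black/orange, with its jaws to the upper left, so it is the open clamp. The crop confirms both. The red tray is at (157,234), the blue at (472,252).

```bash
cat >> h.py <<'E'
def head(T): return np.degrees(np.arctan2(T[1,0],T[0,0]))
def plan(xy,z,yaw):
    s=env.observe(); R=np.array(s['tool_rot']); d=R.T@(np.array([*xy,z])-s['position'])*1000
    print('t',s['time'],'pos',np.round(s['position'],4),'head',head(R).round(1),'shift mm',d.round(0),'rz',round((head(R)-yaw+90)%180-90,1), 'j6',s['joint_positions'][5])
E
python3 - <<'E'
from h import *
c,P=cam('top'); im=cv2.imread('pics/top0.png'); w=lambda u,z:toworld(c,P,u,z)[:2]
def hd(a,b): d=w(b,.01)-w(a,.01); return np.degrees(np.arctan2(d[1],d[0]))
q=lambda x,y:(230+(x-1)/3,140+(y-1)/3)
S=w(q(423,271),.027);O=w(q(108,251),.027)
hs=hd(q(419,370),q(423,215));ho=hd(q(186,296),q(66,228))
print('S',S,hs,'O',O,ho)
hsv=cv2.cvtColor(im,cv2.COLOR_BGR2HSV)
for n,lo,hi in [('red',(0,150,60),(8,255,255)),('blue',(105,150,60),(125,255,255))]:
    m=cv2.inRange(hsv,lo,hi); k=cv2.findContours(m,0,2)[0]; k=max(k,key=cv2.contourArea)
    b=cv2.boxPoints(cv2.minAreaRect(k)); W=np.array([w(p,.03) for p in b])
    r=cv2.minAreaRect(W.astype(np.float32)); print(n,r)
plan(S,.18,hs)
E
```

```text
S [ 0.53571972 -0.14588869] -2.1361864255073177 O [0.55279387 0.11638944] 60.31037496404623
red ((0.5267971158027649, 0.3908136487007141), (0.22567009925842285, 0.1570279896259308), 7.895864963531494)
blue ((0.47963228821754456, -0.3961066007614136), (0.2227933406829834, 0.1556563377380371), 8.598050117492676)
t 0.5 pos [ 0.1923 -0.5946  0.2227] head 17.9 shift mm [ 465. -321.   43.] rz 20.1 j6 -1.0867818936877511
```

Request:
carry_out(plan=[[465, -321, 43, 0, 0, 20, 60], [465, -321, 43, 0, 0, 20, 60], [465, -321, 43, 0, 0, 20, 60], [465, -321, 43, 0, 0, 20, 60], [465, -321, 43, 0, 0, 20, 60], [465, -321, 43, 0, 0, 20, 60], [465, -321, 43, 0, 0, 20, 60], [465, -321, 43, 0, 0, 20, 60], [465, -321, 43, 0, 0, 20, 60], [465, -321, 43, 0, 0, 20, 60], [465, -321, 43, 0, 0, 20, 60], [465, -321, 43, 0, 0, 20, 60]], squeeze=25)

```text
time: 2.0
position: [0.5352, -0.1473, 0.1798]
tool_rot: [[0.999, -0.038, -0.0], [-0.038, -0.999, -0.0], [-0.0, 0.0, -1.0]]
ft_force: [0.0, 0.4, 0.0]
grip_width: 0.684
gripper_force: 0.0
```

```bash
python3 - <<'E'
from h import *
c,P=cam('wrist'); im=env.get_image('wrist'); cv2.imwrite('pics/w1.png',im)
for r in env.outline_of('wrist','shut_clamp_mid'):print(r['p'],r['uv'],r['pixels'].sum(),toworld(c,P,r['uv'],.02))
C=np.linalg.inv(P)@[.5357,-.1459,.026,1];print(c['fx']*C[0]/C[2]+c['cx'],c['fy']*C[1]/C[2]+c['cy'])
plan([.5357,-.1459],.005,-2.1)
E
```

```text
0.78 [291.3, 43.3] 5939 [ 0.68919413 -0.13095674  0.02      ]
0.72 [338.7, 394.9] 2721 [ 0.34627996 -0.16269262  0.02      ]
0.56 [309.8, 238.7] 3234 [ 0.52023747 -0.13914673  0.02      ]
316.2225851876674 223.83305052514635
t 2.1 pos [ 0.5353 -0.1474  0.1798] head -2.2 shift mm [  0.  -2. 175.] rz -0.1 j6 75.57820525618223
```

View pics/w1.png

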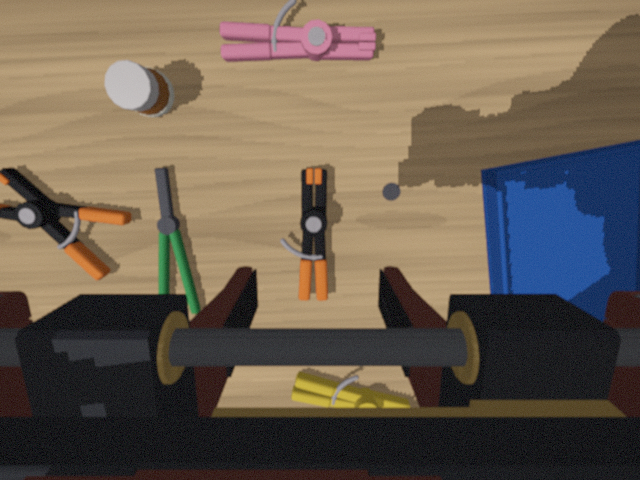

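The wrist picture shows the shut clamp's bolt at (314,224), where I predicted (316,224), with its axis straight up in the image. I descend and grip.

Request:
carry_out(plan=[[0, -3, 60, 0, 0, 0, 60], [0, -3, 120, 0, 0, 0, 60], [0, -3, 150, 0, 0, 0, 60], [0, -3, 166, 0, 0, 0, 60], [0, -3, 174, 0, 0, 0, 60], [0, -3, 174, 0, 0, 0, 60], [0, -3, 174, 0, 0, 0, 0], [0, -3, 174, 0, 0, 0, 0], [0, -3, 174, 0, 0, 0, 0], [0, -3, 174, 0, 0, 0, 0], [0, -3, 174, 0, 0, 0, 0], [0, -3, 174, 0, 0, 0, 0]])

```text
time: 3.6
position: [0.5363, -0.1431, 0.006]
tool_rot: [[0.999, -0.036, 0.0], [-0.036, -0.999, -0.0], [0.0, 0.0, -1.0]]
ft_force: [-1.4, 0.7, 5.1]
grip_width: 0.273
gripper_force: 25.0
```

Request:
carry_out(plan=[[0, 0, -40, 0, 0, 0, 0], [0, 0, -100, 0, 0, 0, 0], [-3, -50, -110, 0, 0, -1, 0], [-6, -105, -110, 0, 0, -2, 0], [-9, -165, -110, 0, 0, -3, 0], [-12, -225, -110, 0, 0, -4, 0], [-15, -285, -110, 0, 0, -5, 0], [-18, -345, -110, 0, 0, -6, 0], [-21, -405, -110, 0, 0, -7, 0], [-24, -460, -110, 0, 0, -8, 0], [-26, -510, -110, 0, 0, -9, 0], [-28, -533, -110, 0, 0, -10, 0]])

```text
time: 5.1
position: [0.5269, 0.3929, 0.1152]
tool_rot: [[0.99, 0.141, -0.0], [0.141, -0.99, -0.0], [-0.0, -0.0, -1.0]]
ft_force: [0.3, 0.6, -1.0]
grip_width: 0.277
gripper_force: 25.0
```

```bash
python3 - <<'E'
from h import *
im=env.get_image('wrist'); cv2.imwrite('pics/w2.png',im)
plan([.5268,.3908],.015,7.9)
E
```

```text
t 5.15 pos [0.5269 0.3943 0.1153] head 8.1 shift mm [ -1.   4. 100.] rz 0.2 j6 117.5821096126428
```

View pics/w2.png

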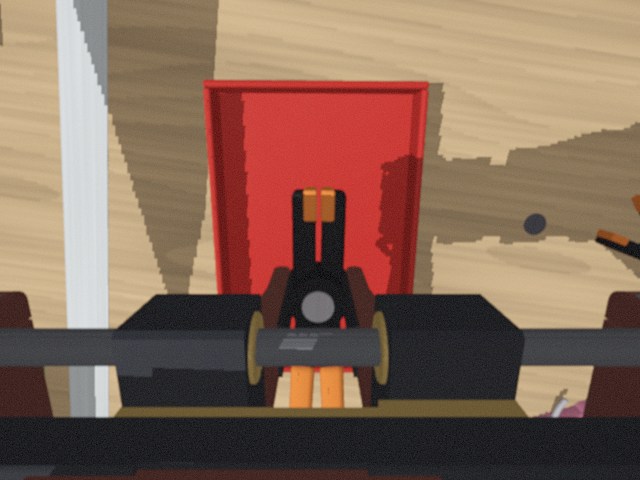

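Clamp is held level at (318,307), over the middle of the red tray and aligned with it. Lowering and releasing.

Request:
carry_out(plan=[[5, 3, 50, 0, 0, 0, 0], [8, 3, 85, 0, 0, 0, 0], [8, 3, 98, 0, 0, 0, 0], [8, 3, 103, 0, 0, 0, 0], [8, 3, 103, 0, 0, 0, 0], [8, 3, 103, 0, 0, 0, 50], [8, 3, 103, 0, 0, 0, 50], [8, 3, 103, 0, 0, 0, 50], [8, 3, 80, 0, 0, 0, 50], [8, 3, 40, 0, 0, 0, 50], [8, 3, -15, 0, 0, 0, 50], [8, 3, -70, 0, 0, 0, 50]])

```text
time: 6.65
position: [0.5358, 0.3887, 0.189]
tool_rot: [[0.99, 0.138, 0.001], [0.138, -0.99, 0.001], [0.001, -0.001, -1.0]]
ft_force: [-0.0, 0.8, 0.6]
grip_width: 0.568
gripper_force: 0.0
```

```bash
python3 - <<'E'
from h import *
plan([.5528,.1164],.18,60.3)
E
```

```text
t 6.65 pos [0.5358 0.3887 0.189 ] head 7.9 shift mm [-21. 272.   9.] rz -52.4 j6 117.00506910065613
```

Request:
carry_out(plan=[[-21, 272, 9, 0, 0, -52, 60], [-21, 272, 9, 0, 0, -52, 60], [-21, 272, 9, 0, 0, -52, 60], [-21, 272, 9, 0, 0, -52, 60], [-21, 272, 9, 0, 0, -52, 60], [-21, 272, 9, 0, 0, -52, 60], [-21, 272, 9, 0, 0, -52, 60], [-21, 272, 9, 0, 0, -52, 60]])

```text
time: 7.65
position: [0.5526, 0.1176, 0.1772]
tool_rot: [[0.501, 0.865, 0.001], [0.865, -0.501, 0.0], [0.001, 0.0, -1.0]]
ft_force: [-0.1, -0.5, 0.1]
grip_width: 0.68
gripper_force: 0.0
```

```bash
python3 - <<'E'
from h import *
c,P=cam('wrist'); im=env.get_image('wrist'); cv2.imwrite('pics/w3.png',im)
C=np.linalg.inv(P)@[.5528,.1164,.026,1];print(c['fx']*C[0]/C[2]+c['cx'],c['fy']*C[1]/C[2]+c['cy'])
plan([.5528,.1164],.006,60.3)
E
```

```text
318.29783833041273 226.1304014261885
t 7.7 pos [0.5525 0.1175 0.177 ] head 59.9 shift mm [ -1.   1. 171.] rz -0.4 j6 40.85067024270167
```

View pics/w3.png

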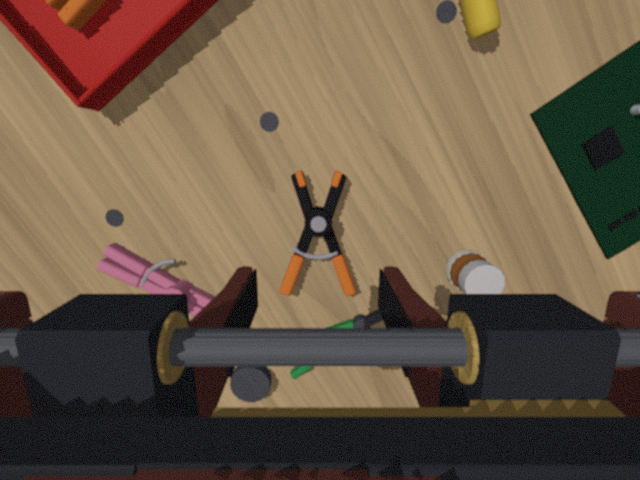

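The open clamp's bolt is at (318,224), within 2 px of the prediction, and its mid-line is vertical in the image. I descend and grip.

Request:
carry_out(plan=[[1, 1, 60, 0, 0, 0, 60], [1, 1, 120, 0, 0, 0, 60], [1, 1, 148, 0, 0, 0, 60], [1, 1, 164, 0, 0, 0, 60], [1, 1, 171, 0, 0, 0, 60], [1, 1, 171, 0, 0, 0, 60], [1, 1, 171, 0, 0, 0, 0], [1, 1, 171, 0, 0, 0, 0], [1, 1, 171, 0, 0, 0, 0], [1, 1, 171, 0, 0, 0, 0], [1, 1, 171, 0, 0, 0, 0], [1, 1, 171, 0, 0, 0, 0]], squeeze=22)

```text
time: 9.2
position: [0.554, 0.1168, 0.0061]
tool_rot: [[0.501, 0.865, 0.0], [0.865, -0.501, 0.0], [0.0, 0.0, -1.0]]
ft_force: [-1.6, 0.9, 4.9]
grip_width: 0.332
gripper_force: 19.6
```

```bash
python3 - <<'E'
from h import *
plan([.4846,-.3954],.13,8.6)
E
```

```text
t 9.2 pos [0.554  0.1168 0.0061] head 59.9 shift mm [-478.  197. -124.] rz 51.3 j6 40.773977130119
```

Request:
carry_out(plan=[[0, 0, -40, 0, 0, 0, 0], [0, 0, -100, 0, 0, 0, 0], [-45, 18, -120, 0, 0, 5, 0], [-97, 40, -124, 0, 0, 10, 0], [-150, 62, -124, 0, 0, 16, 0], [-203, 84, -124, 0, 0, 22, 0], [-256, 106, -124, 0, 0, 28, 0], [-309, 128, -124, 0, 0, 34, 0], [-362, 150, -124, 0, 0, 40, 0], [-415, 172, -124, 0, 0, 46, 0], [-460, 190, -124, 0, 0, 51, 0], [-478, 197, -124, 0, 0, 51, 0]])

```text
time: 10.7
position: [0.484, -0.398, 0.1294]
tool_rot: [[0.988, 0.153, 0.0], [0.153, -0.988, -0.0], [0.0, 0.0, -1.0]]
ft_force: [0.3, 0.1, -1.5]
grip_width: 0.331
gripper_force: 19.6
```

```bash
python3 - <<'E'
from h import *
im=env.get_image('wrist'); cv2.imwrite('pics/w4.png',im)
plan([.4846,-.3954],.012,8.6)
E
```

```text
t 10.75 pos [ 0.484  -0.3989  0.1294] head 8.8 shift mm [  1.  -3. 117.] rz 0.2 j6 40.609905256917806
```

View pics/w4.png

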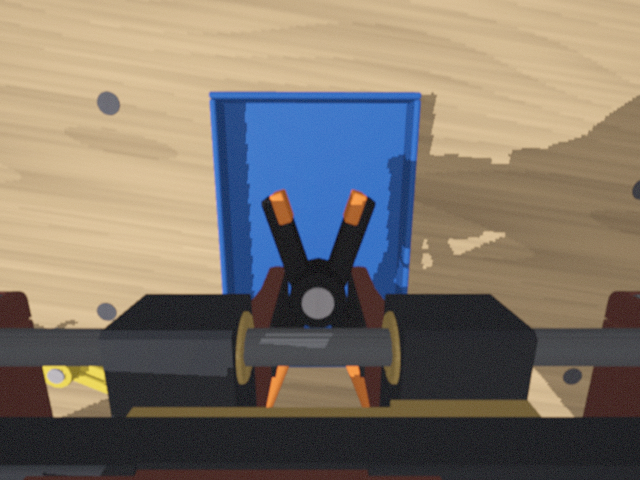

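The open clamp is held open, bolt at (318,303), and lies along the tray's axis. Lowering and releasing.

Request:
carry_out(plan=[[3, -3, 55, 0, 0, 0, 0], [5, -3, 95, 0, 0, 0, 0], [5, -3, 111, 0, 0, 0, 0], [5, -3, 117, 0, 0, 0, 0], [5, -3, 117, 0, 0, 0, 0], [5, -3, 117, 0, 0, 0, 50], [5, -3, 117, 0, 0, 0, 50], [5, -3, 117, 0, 0, 0, 50], [5, -3, 95, 0, 0, 0, 50], [5, -3, 50, 0, 0, 0, 50], [5, -3, -5, 0, 0, 0, 50], [-40, -3, -60, 0, 0, 0, 50]])

```text
time: 12.25
position: [0.4519, -0.3985, 0.1869]
tool_rot: [[0.988, 0.157, 0.003], [0.157, -0.988, -0.003], [0.003, 0.003, -1.0]]
ft_force: [-0.1, -1.0, 0.3]
grip_width: 0.567
gripper_force: 0.0
```

Request:
carry_out(plan=[[-30, 0, -20, 0, 0, 0, 50], [-60, 0, -40, 0, 0, 0, 50], [-60, 0, -40, 0, 0, 0, 50], [-60, 0, -40, 0, 0, 0, 50], [-60, 0, -40, 0, 0, 0, 50]])

```text
time: 12.88
position: [0.3914, -0.4069, 0.2224]
tool_rot: [[0.988, 0.156, -0.001], [0.156, -0.988, 0.001], [-0.0, -0.001, -1.0]]
ft_force: [0.2, -0.2, -0.1]
grip_width: 0.568
gripper_force: 0.0
```

```bash
python3 - <<'E'
from h import *
a=env.get_image('wrist'); b=env.get_image('top'); s=env.get_image('scene')
v=np.vstack([np.hstack([a[:,:400][::2,::2],b[160:310,100:250].repeat(2,0).repeat(2,1)[:240]]),np.hstack([s[150:390,150:350],s[200:440,400:600]])[:,:500].copy()][:2]) if False else None
o=np.zeros((600,800,3),np.uint8)
o[:300,:400]=cv2.resize(a,(400,300)); o[:300,400:]=cv2.resize(b[180:300,90:250],(400,300)); o[300:,:400]=cv2.resize(b[190:310,400:560],(400,300)); o[300:,400:]=cv2.resize(s[150:390,120:440],(400,300))
cv2.imwrite('pics/f.png',o); print(env.observe()['time'],env.observe()['position'])
E
```

```text
13.025 [ 0.39126793 -0.40691736  0.2222753 ]
```

View pics/f.png

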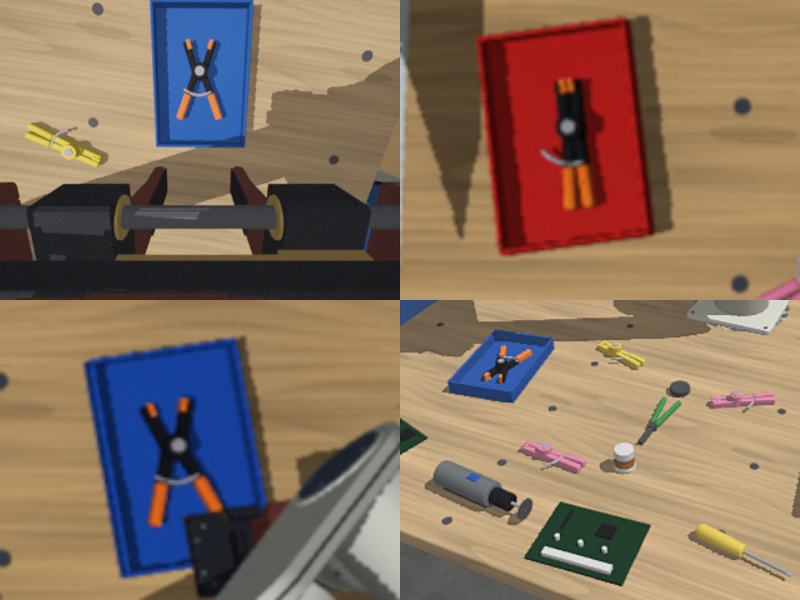

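Both clamps lie flat near the middle of their trays: the shut one still shut (bolt at (567,127) in the montage, red tray), the open one still open (bolt at (178,446), blue tray). The arm is clear.

```bash
python3 -c "
from plant import env
print(env.close_job())"
```

```text
the job is handed in; nothing more can be done
None
```

The job is handed in at about 13 s: the final pictures show the shut clamp, still shut, flat in the middle of the red tray and the open clamp, still open, flat in the middle of the blue tray; no verdict came back.

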